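# Point out the open paint jar and its lid

### The job

One of the paint jars has been left open. Show the student: point at the open jar, with the fingertips two or three centimetres above the middle of its mouth, and hold still there for two seconds; then point in the same way for two seconds at the one loose lid that fits this jar, and finish still pointing at it. Do not touch or move anything, and point at no other jar or lid.

Things in the scene. Friction and masses are not known exactly. Their poses are not given: they have to be found in the camera images.
- jar_open_mouth (a point): Middle of the mouth of the open jar: a grey plastic screw-top paint jar with a paper label, body 96 mm across, 95 mm high, without a lid, standing upright on the table. Its threaded neck is 84 mm across outside (86 mm over the thread) and the mouth 78 mm inside. This point is on the axis at the height of the rim, 95 mm above the table; z is up.
- jar_small_top (a point): Middle of the top of the small closed jar: same grey jar, body 64 mm across, 75 mm high with its black 62 mm screw lid on. z is up.
- jar_large_top (a point): Middle of the top of the large closed jar: same grey jar, body 130 mm across, 110 mm high with its black 124 mm screw lid on. z is up.
- lid_small_mouth (a point): Middle of the open side of a loose black plastic screw lid, 62 mm across outside and 58 mm inside, lying upside down (open side up) on the table. The lid is 18 mm high with a 3 mm thick floor; this point is on its axis at the height of its upper edge, 18 mm above the table; z is up.
- lid_medium_mouth (a point): Middle of the open side of a loose black plastic screw lid, 92 mm across outside and 88 mm inside, lying upside down (open side up) on the table. The lid is 18 mm high with a 3 mm thick floor; this point is on its axis at the height of its upper edge, 18 mm above the table; z is up.
- lid_large_mouth (a point): Middle of the open side of a loose black plastic screw lid, 124 mm across outside and 120 mm inside, lying upside down (open side up) on the table. The lid is 18 mm high with a 3 mm thick floor; this point is on its axis at the height of its upper edge, 18 mm above the table; z is up.
- palette: White plastic palette tray with dried paint, fixed, 360 mm (its x) by 260 mm (its y), 18 mm high, on the table to the robot's left; origin at the centre of its underside. Not part of the work.
- brush_tray: Steel tray with a palette knife and two brushes lying in it, fixed, 340 mm (its x) by 120 mm (its y), 22 mm high, on the table to the robot's right; origin at the centre of its underside. Not part of the work.
There are look-alikes about, which are no part of the job. What is shaped like the part that bears lid_medium_mouth but blue or turquoise is not meant. What is shaped like the part that bears jar_open_mouth but orange is not meant.

How it is judged:
On the way, in this order (a step that is already met when the one before it is completed fails the run):
1. pointed at the open jar: held just above the middle of its mouth (horizontal distance between the grasp point and jar_open_mouth below 0.025 m and z of the grasp point in the frame of jar_open_mouth between 0.022 and 0.075 m), for 1.5 s.
2. pointed at the lid that fits the open jar: held just above its middle (horizontal distance between the grasp point and lid_medium_mouth below 0.025 m and z of the grasp point in the frame of lid_medium_mouth between 0.022 and 0.075 m), for 1.5 s.
At the end, for the whole second after the job is handed in: Still pointing at the 92 mm lid: the grasp point (about 19 mm behind the fingertips) is within 25 mm of the lid's axis and 22 to 75 mm above its upper edge, so the tips are about 3 to 55 mm above it; every jar and lid is within 10 mm of where it started (all of step 2 and distance of each of jar_open_mouth, jar_small_top, jar_large_top, lid_small_mouth, lid_medium_mouth, lid_large_mouth from where it was at the start of the episode below 0.01 m); the robot touches nothing.
It fails at once if a jar, lid, tray or the table is touched with the fingers or the arm (contact force between the fingers and anything else above 0.3 N or contact force between the arm and jar_open above 0.3 N or contact force between the arm and jar_small above 0.3 N or contact force between the arm and jar_large above 0.3 N or contact force between the arm and lid_small above 0.3 N or contact force between the arm and lid_medium above 0.3 N or contact force between the arm and lid_large above 0.3 N or contact force between the arm and palette above 0.3 N or contact force between the arm and brush_tray above 0.3 N).
It fails at once if a jar or lid is moved or lifted (distance of any of jar_open_mouth, jar_small_top, jar_large_top, lid_small_mouth, lid_medium_mouth, lid_large_mouth from where it was at the start of the episode above 0.01 m).
It fails at once if points at a wrong jar or lid (fingertips within about 3 cm above its middle) ((horizontal distance between the grasp point and jar_small_top below 0.025 m and z of the grasp point in the frame of jar_small_top between 0 and 0.05 m) or (horizontal distance between the grasp point and jar_large_top below 0.025 m and z of the grasp point in the frame of jar_large_top between 0 and 0.05 m) or (horizontal distance between the grasp point and lid_small_mouth below 0.025 m and z of the grasp point in the frame of lid_small_mouth between 0 and 0.05 m) or (horizontal distance between the grasp point and lid_large_mouth below 0.025 m and z of the grasp point in the frame of lid_large_mouth between 0 and 0.05 m)).
It also fails if it takes over 42 s, if anything falls off the work surface, if the arm or the gripper's body presses on something with over 40 N, if the wrist force passes 120 N, or if a joint passes its speed limit or range.

### The arm

A 6-joint arm with a two-finger parallel gripper is mounted at the origin on the work surface. World frame = base frame: x ahead of the robot, y to its left, z up, the work surface at z = 0. Lengths are in m, angles in rad, forces in N, time in s.
With the tool pointing down it reaches from about 0.275 to 0.825 m from the base axis. Payload 4.9 kg.
Tool frame: the origin (TCP) lies midway between the tips of the shut fingers; the grasp point (between the pads) lies 19 mm behind it (bot.grip_depth is the distance from the TCP to the grasp point, in m); z points along the fingers, y is the line along which they close (so a half turn about z gives the same grasp; the last joint's range is limited). The gripper opens to 85 mm and grips with 20 to 120 N. Pads are 22 mm wide; open, the fingers measure 114 mm over their backs; the gripper's body (76 mm by 85 mm) begins 54 mm behind the grasp point. The pads swing forward as they close: fully open they stand 13 mm farther back than shut.
Start: joints at [-1.395, 0.326, -0.193, 1.052, 0, 1.437], TCP at [0.168, -0.524, 0.231] pointing down, gripper open.
Joint ranges: [-2.65, 2.65], [-0.97, 1.79], [-1.3, 1.35], [-1.93, 2.1], [-1.47, 1.37], [-3.14, 3.14]. Speed limits (rad/s): [2.57, 2.57, 3.14, 3.14, 3.14, 3.14].

### API

Orientations are given as a unit quaternion [w, x, y, z].
In Python, from cell import bot gives the robot as it stands. Calls block until the motion is done:
- bot.move_pose(position, orientation): joint-space move of the TCP to a pose.
- bot.move_linear(position, speed=0.15, rotation=None, until_force=None): straight line of the TCP; rotation=None keeps the orientation; speed is the mean speed in m/s. With until_force (N) it stops when the force on the tool has changed by that much, and returns True; else False.
- bot.goto_joints(angles): joint-space move.
- bot.set_gripper(opening, grasp_force=None): opening from 0.0 (shut) to 1.0 (fully open); grasp_force is the grip in N (None keeps the last); returns when the fingers have stopped.
- bot.wait(seconds).
- bot.solve_ik(position, orientation): joint angles nearest the present ones, or None.
- bot.camera(name): name is "scene" or "top" or "wrist"; returns the picture (384x512x3 uint8, red, green, blue); there is no depth.
- bot.calibration(name): a dict with "mtx" (3x3 intrinsics, pixels), "extrinsics" (4x4, takes a point from world to camera coordinates); the wrist camera has in their place "hand_eye" (4x4, takes a point from camera to tool coordinates, whose origin is the TCP and whose axes are the flange's). Camera axes: x right, y down, z forward; pixel columns grow to the right and rows downward; lengths in m; the calibration is good to about 2 mm. A picture is of the moment at which its call begins: read the wrist's pose just before it. calibration takes no time and is no camera call.
A pose or a line that the arm cannot do raises bot.PlanningError and nothing moves.
- bot.close_job(): hands the job in, once; it reports no verdict.
Trained networks look in the newest picture that a camera, given by its name, has taken for a name from the list of things; names that differ only in an ending like _2 or _b are one class to them, and where a whole thing is asked for, a point or a joint stands for the part that bears it (a point fixed in the world has none). Each returns a list of dicts, best first, with "confidence" (0 to 1); they miss things now and then, are a little off and sometimes report something else, mostly with a low value. They report only what shows in the picture. A call takes as long as a camera call. They do not tell look-alikes from the thing itself.
- bot.search_frame(camera, thing): "bbox" ([left, top, width, height] in pixels, round what is visible of it).
Readings, each from a call of its own:
- bot.read_clock(): time.
- bot.read_joint_positions(): joint angles.
- bot.read_joint_vel(): joint speeds.
- bot.read_joint_efforts(): joint torques, N m.
- bot.read_position(): TCP position.
- bot.read_tool_rot(): TCP orientation.
- bot.read_ft_force(): force on the tool from outside, world axes, zero at the start.
- bot.read_moment(): the same for the moment, N m.
- bot.read_gripper_width(): opening from 0.0 (shut) to 1.0 (fully open).
Only numpy, scipy, OpenCV 4.12 (cv2) and the standard library are available. Lean on these libraries where they do the work, as an engineer would, in place of code of your own. Each camera call takes 0.05 s, during which the arm holds its last target. There are 200 camera calls.

## Working session

There is one attempt and no reset: what is moved stays moved. The work goes in short steps, each a Python script; the robot and the scene stay as the last script left them, time stands still between calls to the robot, and variables do not carry over. Pictures are saved under pics/ and viewed, on a budget of 10 in all, crops included, one or two more only if the job needs it, and the job is handed in when it is done.

```bash
mkdir -p pics
cat > h.py <<'E'
import numpy as np, cv2
from cell import bot
def ray(cam,u,v,z):
    c=bot.calibration(cam); K=np.array(c["mtx"]); E=np.array(c["extrinsics"])
    R,t=E[:3,:3],E[:3,3]; C=-R.T@t; d=R.T@np.linalg.inv(K)@[u,v,1]
    return C+d*(z-C[2])/d[2]
def save(cam,name):
    im=bot.camera(cam); cv2.imwrite(f"pics/{name}.png",cv2.cvtColor(im,cv2.COLOR_RGB2BGR)); return im
E
python3 - <<'E'
from h import *
save("top","top0"); 
Z=dict(jar_open_mouth=.095,jar_small_top=.075,jar_large_top=.11,lid_small_mouth=.018,lid_medium_mouth=.018,lid_large_mouth=.018)
for n in Z:
    for d in bot.search_frame("top",n):
        b=d["bbox"]; u,v=b[0]+b[2]/2,b[1]+b[3]/2
        print(n,round(d["confidence"],2),np.round(b,1),ray("top",u,v,Z[n]).round(3))
save("scene","scene0")
c=bot.calibration("top");print(np.array(c["extrinsics"]).round(3),bot.read_tool_rot(),bot.read_clock())
E
```

```text
jar_open_mouth 0.9 [303.2 198.6  28.1  31.4] [ 0.45  -0.179  0.095]
jar_open_mouth 0.73 [372.9 258.5  18.2  27.8] [ 0.252 -0.391  0.095]
jar_small_top 0.67 [213.6 211.6  17.6  20.4] [0.427 0.154 0.075]
jar_large_top 0.92 [246.9 205.5  30.4  36.9] [0.415 0.013 0.11 ]
lid_small_mouth 0.56 [209.6 151.9  20.5  14.9] [0.671 0.173 0.018]
lid_medium_mouth 0.86 [212.3 117.5  23.4  23.1] [0.792 0.16  0.018]
lid_medium_mouth 0.85 [250.5 149.4  26.4  21.8] [0.667 0.007 0.018]
lid_medium_mouth 0.56 [251.9 108.7  25.8  23.6] [0.826 0.003 0.018]
lid_large_mouth 0.68 [298.4 144.5  31.4  30.8] [ 0.668 -0.183  0.018]
[[ 1.000e-03 -1.000e+00 -1.100e-02  2.600e-02]
 [-9.800e-01  2.000e-03 -1.980e-01  5.460e-01]
 [ 1.980e-01  1.100e-02 -9.800e-01  1.402e+00]
 [ 0.000e+00  0.000e+00  0.000e+00  1.000e+00]] [-1.34762264e-04  9.88027752e-01  1.54276192e-01 -7.72816398e-06] 0.4
```

```bash
python3 -c "
import cv2
i=cv2.imread('pics/top0.png')[90:310,170:430]
cv2.imwrite('pics/top0c.png',cv2.resize(i,None,fx=3,fy=2.7*1.0,interpolation=2) if 0 else cv2.resize(i,(702,594),interpolation=2))"
```

```text
(no output)
```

View pics/top0c.png

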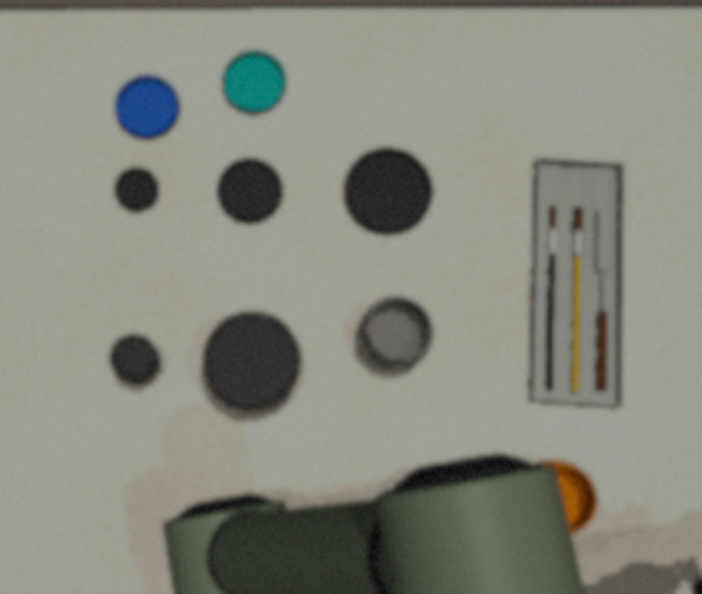

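View pics/scene0.png

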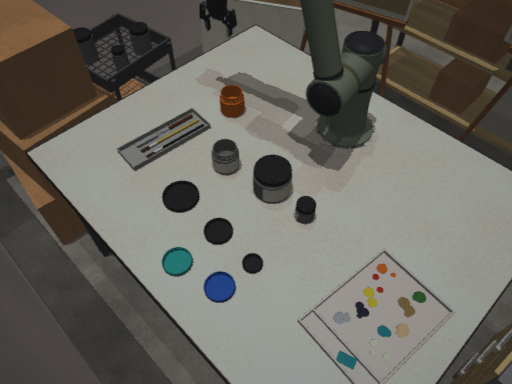

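The top view shows the grey open jar at about px (316, 214) and the black medium lid at about (263, 160). The orange jar at (382, 272) and the blue and turquoise lids at (224, 129) and (264, 120) are the look-alikes. The scene view agrees: open jar at (226, 157), medium lid at (218, 231), and the large jar's path under the arm is the one to watch. I'll cross-check with the scene camera, then hover and look with the wrist camera.

Run:
```python
from h import *
for n,z in (("jar_open_mouth",.05),("lid_medium_mouth",.01)):
    for cam in ("top","scene"):
        for d in bot.search_frame(cam,n):
            b=d["bbox"]; print(n,cam,round(d["confidence"],2),np.round(b,1),ray(cam,b[0]+b[2]/2,b[1]+b[3]/2,z).round(3))
bot.set_gripper(0.15)
q=[0,1,0,0]
p=bot.read_position(); bot.move_linear([p[0],p[1],.27],speed=.2)
for x in ([.456,-.185,.25],):
    bot.move_pose(x,q)
print(bot.read_position(),bot.read_joint_positions(),bot.read_clock(),bot.read_gripper_width())
save("wrist","w1"); print(bot.search_frame("wrist","jar_open_mouth"))
c=bot.calibration("wrist"); print(np.array(c["mtx"]).round(1),np.array(c["hand_eye"]).round(3))
```

```text
jar_open_mouth top 0.9 [303.2 198.6  28.1  31.4] [ 0.456 -0.185  0.05 ]
jar_open_mouth top 0.73 [372.9 258.5  18.2  27.8] [ 0.252 -0.404  0.05 ]
jar_open_mouth scene 0.93 [221.1  81.6  21.   36.5] [ 0.245 -0.38   0.05 ]
jar_open_mouth scene 0.85 [211.7 136.   27.4  38.9] [ 0.458 -0.179  0.05 ]
lid_medium_mouth top 0.86 [212.3 117.5  23.4  23.1] [0.795 0.161 0.01 ]
lid_medium_mouth top 0.85 [250.5 149.4  26.4  21.8] [0.669 0.007 0.01 ]
lid_medium_mouth top 0.56 [251.9 108.7  25.8  23.6] [0.829 0.003 0.01 ]
lid_medium_mouth scene 0.82 [163.  247.3  30.7  26.5] [0.827 0.011 0.01 ]
lid_medium_mouth scene 0.78 [201.6 270.4  36.6  30.7] [0.791 0.162 0.01 ]
lid_medium_mouth scene 0.63 [204.4 217.1  28.9  27.1] [0.667 0.018 0.01 ]
lid_medium_mouth scene 0.34 [296.7 193.6  21.8  31.4] [0.402 0.162 0.01 ]
[ 0.45579135 -0.18564443  0.24982854] [-5.36697296e-01  2.06725789e-01 -3.05806095e-01  1.05847108e+00
 -3.19128642e-04  2.60578026e+00] 3.2583 0.1493224448279511
[{'bbox': [336.4, 248.0, 85.6, 78.2], 'confidence': 0.77}, {'bbox': [209.5, 119.1, 76.2, 82.7], 'confidence': 0.61}]
[[271.9   0.  252.8]
 [  0.  271.9 187.4]
 [  0.    0.    1. ]] [[ 0.002 -0.944 -0.329  0.085]
 [ 1.     0.002 -0.001  0.001]
 [ 0.001 -0.329  0.944 -0.142]
 [ 0.     0.     0.     1.   ]]
```

View pics/w1.png

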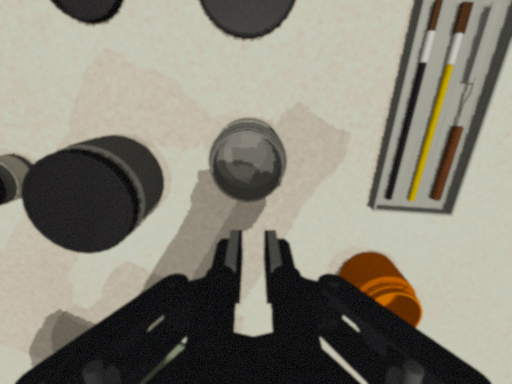

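The wrist view shows the grey open jar at about (248, 162) ahead of the fingers, with the orange jar to the right at (385, 288). Next I'll compare this with the pixel predicted for (0.457, -0.183, 0.095).

```bash
cat >> h.py <<'E'
from scipy.spatial.transform import Rotation as Ro
def wT():
    q=bot.read_tool_rot(); T=np.eye(4); T[:3,:3]=Ro.from_quat([q[1],q[2],q[3],q[0]]).as_matrix(); T[:3,3]=bot.read_position()
    return T@np.array(bot.calibration("wrist")["hand_eye"])
def wray(u,v,z):
    T=wT(); d=T[:3,:3]@np.linalg.inv(bot.calibration("wrist")["mtx"])@[u,v,1]; C=T[:3,3]; return C+d*(z-C[2])/d[2]
def wproj(p):
    c=np.linalg.inv(wT())@np.r_[p,1]; x=np.array(bot.calibration("wrist")["mtx"])@c[:3]; return x[:2]/x[2]
E
python3 - <<'E'
from h import *
im=cv2.imread("pics/w1.png")
for r,z,col in ((.043,.095,(0,0,255)),(.039,.095,(0,255,255)),(.048,0,(0,255,0))):
    pts=[wproj([.457+r*np.cos(a),-.183+r*np.sin(a),z]) for a in np.linspace(0,6.28,40)]
    for p in pts: im[int(round(p[1])),int(round(p[0]))]=col
cv2.imwrite("pics/w1o.png",cv2.resize(im[80:240,150:350],None,fx=3,fy=3,interpolation=0))
print(wproj([.457,-.183,.095]))
E
```

```text
[249.92008278 171.34713763]
```

View pics/w1o.png

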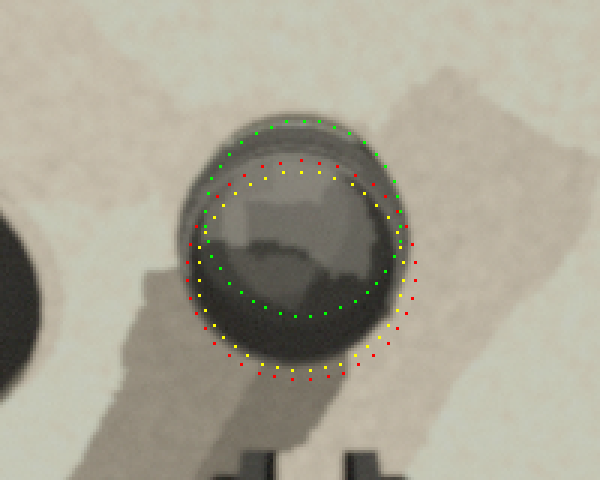

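The overlay's rim sits about 3 px low and 1.7 px right of the real one, so the mouth is near (0.460, -0.181). I'll point there, then hover over the medium lid.

Run:
```python
from h import *
bot.move_linear([.460,-.181,.19],speed=.12); bot.move_linear([.460,-.181,.122],speed=.06)
bot.wait(2.3); print(bot.read_position(),bot.read_ft_force(),bot.read_clock())
save("scene","s1")
bot.move_linear([.460,-.181,.24],speed=.15)
bot.move_linear([.667,.009,.24],speed=.15)
print(bot.read_position(),bot.read_clock())
im=cv2.cvtColor(save("wrist","w2"),cv2.COLOR_RGB2BGR)
print(bot.search_frame("wrist","lid_medium_mouth"))
s2=save("scene","s2")
for r,z,col in ((.046,.018,(0,0,255)),):
    for a in np.linspace(0,6.28,40):
        p=wproj([.667+r*np.cos(a),.009+r*np.sin(a),z]); 
        if 0<=p[0]<511 and 0<=p[1]<383: im[int(round(p[1])),int(round(p[0]))]=col
print(wproj([.667,.009,.018]))
a=[cv2.imread(f"pics/{n}.png")[40:300,130:400] for n in("s1","s2")]
cv2.imwrite("pics/w2o.png",im); cv2.imwrite("pics/s12.png",cv2.resize(np.hstack(a),None,fx=1.45,fy=1.45))
```

```text
[ 0.46000842 -0.18100568  0.12202338] [-0.76146128  0.11299975 -0.68784038] 7.5917
[0.66672337 0.00857559 0.24017189] 10.6
[{'bbox': [217.9, 118.3, 64.4, 71.3], 'confidence': 0.79}, {'bbox': [86.6, 13.0, 82.3, 88.4], 'confidence': 0.69}]
[252.28064729 158.64727728]
```

View pics/w2o.png

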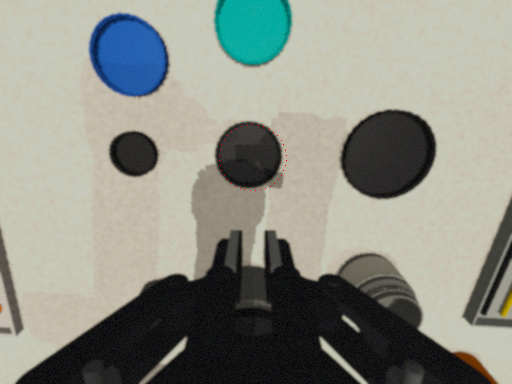

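View pics/s12.png

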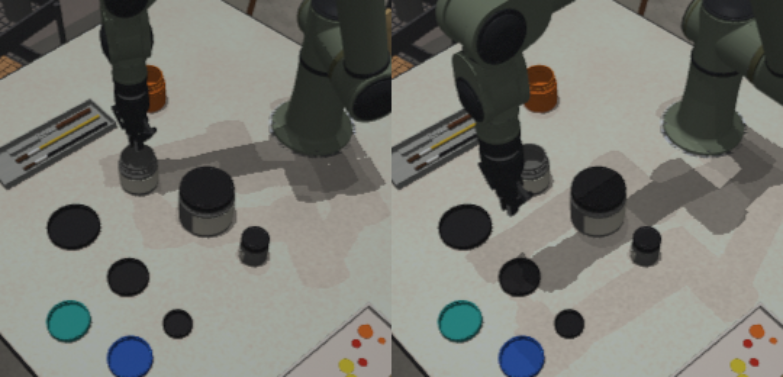

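Left: the fingertips were over the grey jar's mouth with a gap. The wrist view shows the black medium lid at (249, 155) against a predicted (252, 159), so it lies near (0.672, 0.013). The arm stands well above the large jar, so I'll descend.

Run:
```python
from h import *
print(bot.read_ft_force())
bot.move_linear([.672,.013,.12],speed=.12)
save("scene","s3")
bot.move_linear([.672,.013,.045],speed=.06)
bot.wait(2.3)
print(bot.read_position(),bot.read_ft_force(),bot.read_clock())
save("wrist","w4"); save("scene","s4")
a=[cv2.imread("pics/w4.png")[60:300,100:400],cv2.imread("pics/s4.png")[60:300,130:380]]
cv2.imwrite("pics/f.png",cv2.resize(np.hstack(a),None,fx=1.45,fy=1.45))
```

```text
[-0.36887067  0.2627316   0.32014043]
[0.67201024 0.01297356 0.04501177] [ 0.40201459 -0.20699563  0.2879849 ] 15.65
```

View pics/f.png

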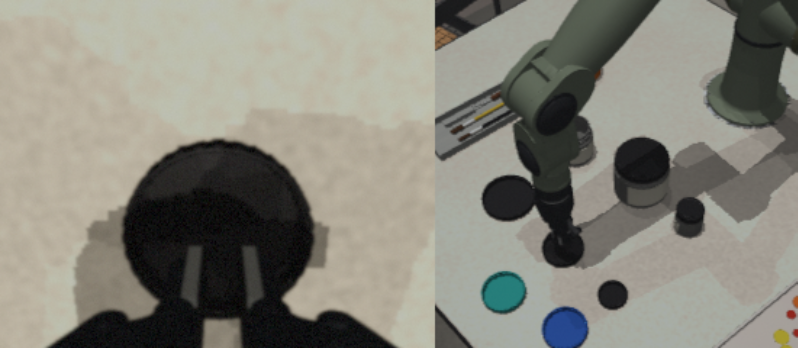

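The fingertips are above the middle of the black medium lid (crop (218, 230), tips at (190–255, 245)). Nothing has moved and the force reading is noise. Handing in.

```bash
python3 -c "
from cell import bot
bot.close_job()"
```

```text
the job is handed in; nothing more can be done
```

I pointed at the grey open jar for 2.3 s, then at the black 92 mm lid for 2.3 s, and handed the job in still pointing at the lid. No verdict was reported.

- **Open jar:** the fingertips were at (0.460, -0.181, 0.122), about 27 mm above the rim.
- **92 mm lid:** the fingertips finished at (0.672, 0.013, 0.045), about 27 mm above its upper edge. The robot's clock read 15.65 s, against the 42 s limit.
- **Last checks:** the final wrist and scene pictures show the tips over the lid's middle, with no visible change in the jars or lids. I did not measure their positions again. Force readings while pointing were about 0.5 to 1 N. In free air the sensor read about 0.55 N, so I took these as noise rather than contact. That noise is larger than the 0.3 N contact limit, so the force readings alone do not prove there was no touch.
- **Disagreements:** the networks also reported the orange jar and the blue and turquoise lids, which I ruled out by colour. The top, scene and wrist estimates of each target differed by 3 to 11 mm, within the 25 mm tolerance. I used the wrist-corrected values.

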